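# Lay the dressing stone down and shut its box

## Robot

A 6-joint arm with a two-finger parallel gripper is mounted at the origin on the work surface. World frame = base frame: x ahead of the robot, y to its left, z up, the work surface at z = 0. Lengths are in mm, angles in rad, forces in N, time in s.
With the tool pointing down it reaches from about 250 to 775 mm from the base axis. Payload 8.9 kg.
Tool frame: the origin (TCP) lies between the finger pads; the fingertips stand ahead of it and the grasp point (between the pads) is the TCP (env.tip_reach is the y of the fingertips in the tool frame, in mm); y points along the fingers, x is the direction in which the jaws open and shut, and the axes are right-handed (so a half turn about y gives the same grasp; the last joint's range is limited). The gripper opens to 85 mm and grips with 20 to 120 N. Pads are 22 mm wide; open, the fingers measure 114 mm over their backs; the gripper's body (76 mm by 85 mm) begins 54 mm behind the grasp point. The pads swing forward as they close: fully open they stand 13 mm farther back than shut.
Start: joints at [1.082, 0.291, -0.153, 1.127, 0, 1.431], TCP at [179.917, 493.208, 250.305] pointing down, gripper open.
Joint ranges: [-2.52, 2.52], [-0.91, 1.74], [-1.3, 1.37], [-1.96, 2.02], [-1.52, 1.47], [-3.14, 3.14]. Speed limits (rad/s): [2.22, 2.22, 2.79, 3.14, 3.14, 3.14].

## Interface

Orientations are given as a 3x3 rotation matrix whose columns are the frame's x, y, z axes.
In Python, from plant import env gives the robot as it stands.
- The arm moves only by the tool arm_command, never from a script. Its argument "plan" is a list of rows, each a list of 2 entries, a list of its own where there are three numbers: the shift along the tool's x, y, z in units of 0.08 m (1.0 is 0.08 m), then the turn, a rotation vector about the tool's x, y, z in units of 360 degrees (1.0 is 360 degrees). In form: [[[dx, dy, dz], [ax, ay, az]], ...]. A call has 1 to 12 rows; each row is the pose to reach, as a shift and turn from the pose commanded when the call began, along the tool's axes at that moment, turning the shorter way round; what a row does not reach only later rows make up. A row lasts 1/12 s, in which the tool goes at most 41.7 mm and 7.16 degrees, less where a joint would pass 70% of its speed; a pose out of reach is approached as far as the arm can. A call with a number of a shift or a turn outside -1 to 1 is refused whole. A call with a gripper value outside its range is refused whole. "claw" is the opening, from -1 (shut) to 1 (fully open), set as the call begins (left out, the last holds). The fingers move at their own pace and stop on an object; "grip_force" is the grip in N (left out, the last holds). Time passes only in rows, so rows that repeat a pose let the fingers close. It gives the time, the measured TCP pose, the force and the opening at its end, in the units of the state.
- env.observe(): the state, without advancing time (a new reading comes with each control period).
- env.camera(name): name is "scene" or "top" or "wrist"; returns (picture, depth): 420x560x3 uint8, red, green, blue; 420x560 float32, mm along the optical axis (not along the pixel's ray), 0 where there is no reading.
- env.calibration(name): a dict with "camera_matrix" (3x3 intrinsics, pixels), "extrinsics" (4x4, takes a point from world to camera coordinates). Camera axes: x right, y down, z forward; pixel columns grow to the right and rows downward; lengths in mm; the calibration is good to about 2 mm. A picture is of the moment at which its call begins: read the wrist's pose just before it. calibration takes no time and is no camera call; for the wrist camera it gives the pose at the moment of the call.
- env.hand_in(): hands the job in, once; it reports no verdict.
The state is a dict: "time": time; "joints": joint angles; "qd": joint speeds; "joint_torque": joint torques, N m; "tool_pos": TCP position; "eef_rot": TCP orientation; "wrist_force": force on the tool from outside, world axes, zero at the start; "ft_torque": the same for the moment, N m; "width": opening from 0.0 (shut) to 1.0 (fully open).
Only numpy, scipy, OpenCV 4.12 (cv2) and the standard library are available. Lean on these libraries where they do the work, as an engineer would, in place of code of your own. Each camera call takes 0.05 s, during which the arm holds its last target. There are 200 camera calls.

## Task

Put the wheel-dressing stone away: push the tall stone that stands on end in the open box so that it tips over and lies flat on the box's floor, then push the hinged lid over and press it fully shut. Do it all by pushing: never pick the stone up, and tip it before you close the lid. Leave the vase, the jar and the small block beside the box where they stand.

Things in the scene. Friction and masses are not known exactly. Their poses are not given: they have to be found in the camera images.
- stone_box: Grey steel open-topped box screwed to the bench, 120 (x) by 220 (y) by 55 high, walls and floor 5 thick (inside 110 by 210, floor 5 above the bench). Origin: centre of its underside. Its own y is its length, its own x its width; the lid is hinged on its +x long rim. It is turned so that its +y points roughly away from the robot (within about 0.45 rad) and its +x to the robot's right.
- stone: Plain red-brown abrasive stone, 50 (x) by 35 (y) by 130 (z), about 0.45 kg, loose. It starts standing on end inside the box near the box's +y end, 55 to 75 from the box's centre, its x and y within 0.12 rad of the box's, on the middle line or up to 20 to the side away from the hinge. Only towards the box's -y end is there room for it to lie. Origin: centre of the end it stands on; z runs along its length, up while it stands.
- stone_center (a point): The middle of the stone: 70 above the bench while it stands, about 22 above the bench when it lies on its wide face on the box's floor.
- lid (a joint): Hinge angle of the flat aluminium lid, rad: 0 is shut (lid level on the rim), it grows as it opens, 1.9 is the stop. It starts open at 1.65 to 1.85, standing nearly upright and leaning a little outwards on the box's +x side. The hinge is stiff (0.25 N m friction, lid 0.2 kg): the lid stays where it is left and needs some 2 to 4 N at its edge, all the way down.
- lid_hinge (a point): Middle of the hinge line, 55 above the bench, on the rim at x = +60 of the box; fixed to the box. The hinge line runs along the box's y.
- lid_edge (a point): Middle of the lid's free long edge, half-way through its thickness, 122 from the hinge. At the start it is about 180 above the bench. The lid is 220 along the hinge and 6 thick (its underside passes through the hinge line).
- glass_vase: Red glass vase standing on the bench beside the box or beyond its far end, 66 across the top, 120 high. Origin: centre of its foot. Leave alone.
- jar: White jar with a black cap, 60 across, 75 high, standing on the bench beside the box or beyond its far end. Origin: centre of its underside. Leave alone.
- small_block: Small red-brown abrasive block, 40 by 40 by 65 high, standing on the bench beside the box or beyond its far end. Origin: centre of its underside. Leave alone. (The three stand on the side away from the hinge or beyond the +y end, at least 75 clear of the box's walls there.)
Mind the look-alikes: they are no part of the job. Leave any blue look-alike of the stone alone.

How it is judged (in metres and radians):
On the way, in this order (a step that is already met when the one before it is completed fails the run):
1. the stone has been tipped over and lies flat on the box's floor while the lid still stands open (angle between stone's own z axis and vertical between 1.47 and 1.67 rad and height (world z) of stone_center below 0.036 m and x of stone_center in the frame of stone_box between -0.055 and 0.055 m and y of stone_center in the frame of stone_box between -0.105 and 0.105 m and value of joint lid above 1.2 rad), for 0.2 s.
2. the lid is pushed fully shut (value of joint lid below 0.05 rad), for 0.2 s.
At the end, for the whole second after the job is handed in: The stone lies flat inside the box (its length within 0.1 rad of level, its middle less than 36 mm above the bench and within the box's inside), at rest; the lid is shut to within 0.05 rad; vase, jar and block upright and within 30 mm of where they stood (angle between stone's own z axis and vertical between 1.47 and 1.67 rad and height (world z) of stone_center below 0.036 m and x of stone_center in the frame of stone_box between -0.055 and 0.055 m and y of stone_center in the frame of stone_box between -0.105 and 0.105 m and value of joint lid below 0.05 rad and linear speed of stone below 0.02 m/s and distance of each of glass_vase, jar, small_block from where it was at the start of the episode below 0.03 m and angle between each of glass_vase, jar, small_block's own z axis and vertical below 0.2 rad); the robot touches nothing.
It fails at once if the stone is lifted (its middle more than 83 mm above the bench; tipping raises it only to 73 mm) (height (world z) of stone_center above 0.083 m).
It fails at once if the lid is moved towards shut (below 1.2 rad) while the stone is still standing or leaning (value of joint lid below 1.2 rad and angle between stone's own z axis and vertical below 1.3 rad).
It fails at once if the vase, jar or block is pushed away or tipped (distance of any of glass_vase, jar, small_block from where it was at the start of the episode above 0.03 m or angle between any of glass_vase, jar, small_block's own z axis and vertical above 0.3 rad).
It also fails if it takes over 54 s, if anything falls off the work surface, if the arm or the gripper's body presses on something with over 40 N, if the wrist force passes 120 N, or if a joint passes its speed limit or range.

## Working session

There is one attempt and no reset: what is moved stays moved. The work goes in short steps, Python scripts to look and compute and a tool call to move; the robot and the scene stay as the last step left them, time stands still between calls to the robot, and variables do not carry over. Pictures are saved under pics/ and viewed, about 8 in all and at most 12, crops included, and the job is handed in when it is done.

Besides the shell and the picture viewer there is one more tool, called after "Request:" as name([rows], argument=value, ...), one row to a line, values as JSON. arm_command: Moves the arm, as the interface text tells. Its arguments: {"type":"object","properties":{"plan":{"type":"array"},"claw":{"type":"number"},"grip_force":{"type":"number"}},"required":["plan"]}

```bash
mkdir -p pics; ls; python3 - <<'E'
from plant import env
import cv2,numpy as np
o=env.observe();print(o['time'],o['tool_pos'],np.round(o['eef_rot'],3).tolist(),o['width'],env.tip_reach)
for n in("scene","top"):
    p,d=env.camera(n);cv2.imwrite(f'pics/{n}0.png',p[:,:,::-1]);np.save(f'pics/{n}0.npy',d)
    c=env.calibration(n);print(n,np.round(c['camera_matrix'],1).tolist(),np.round(c['extrinsics'],3).tolist())
a=cv2.imread('pics/top0.png')
E
```

```text
pics
0.0 [179.72507073 492.85669138 249.74424909] [[0.343, -0.001, -0.939], [0.939, -0.001, 0.343], [-0.001, -1.0, 0.0]] 1.003303017730021 19.0
scene [[503.1, 0.0, 281.8], [0.0, 503.1, 206.6], [0.0, 0.0, 1.0]] [[-0.82, 0.572, 0.007, 450.716], [0.491, 0.71, -0.504, -319.337], [-0.293, -0.41, -0.864, 1224.673], [0.0, 0.0, 0.0, 1.0]]
top [[423.3, 0.0, 285.1], [0.0, 423.3, 208.3], [0.0, 0.0, 1.0]] [[-0.001, -1.0, 0.005, 91.521], [-0.995, 0.001, -0.102, 621.76], [0.102, -0.005, -0.995, 784.159], [0.0, 0.0, 0.0, 1.0]]
```

View pics/top0.png

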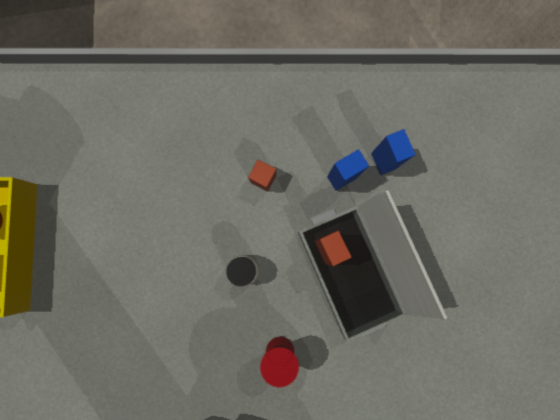

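View pics/scene0.png

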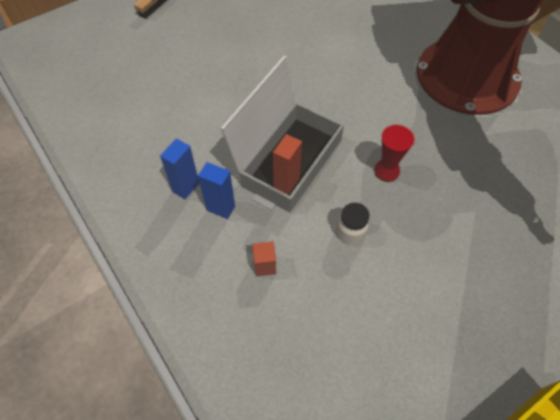

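Top picture: the stone standing in the box has its top at (334,248). Possible confusions are the blue blocks at (348,170) and (394,152) and the small red block on the bench at (262,175). The jar is at (241,271) and the vase at (280,366). The one I want is the red-brown one inside the box, so I'll check it in a crop.

```bash
python3 - <<'E'
import cv2
a=cv2.imread('pics/top0.png')[180:345,280:460]
cv2.imwrite('pics/topcrop.png',cv2.resize(a,None,fx=3.6,fy=3.6,interpolation=cv2.INTER_CUBIC))
E
```

```text
(no output)
```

View pics/topcrop.png

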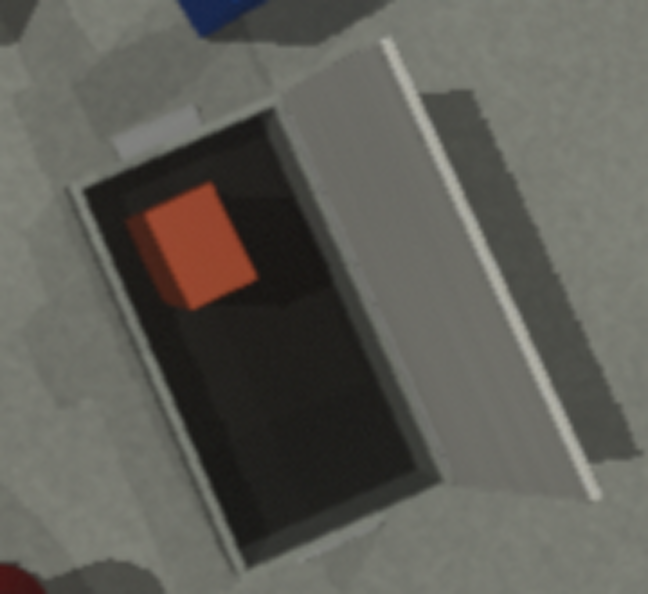

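```bash
cat > h.py <<'E'
from plant import env
import cv2,numpy as np
def unproj(n,d):
    c=env.calibration(n);K=c['camera_matrix'];E=c['extrinsics']
    v,u=np.mgrid[:d.shape[0],:d.shape[1]]
    P=np.stack([(u-K[0,2])/K[0,0]*d,(v-K[1,2])/K[1,1]*d,d],-1)
    return (P-E[:3,3])@E[:3,:3]
def hit(n,u,v,z):
    c=env.calibration(n);K=c['camera_matrix'];E=c['extrinsics'];R=E[:3,:3]
    C=-R.T@E[:3,3];r=R.T@np.linalg.inv(K)@[u,v,1]
    return C+r*(z-C[2])/r[2]
def rectof(W):
    return cv2.minAreaRect(W[:,:2].astype(np.float32))
E
python3 - <<'E'
from h import *
np.set_printoptions(precision=1,suppress=True)
d=np.load('pics/top0.npy');W=unproj('top',d);c=lambda x,y:(280+x/3.6-.36,180+y/3.6-.36)
R=[hit('top',*c(*p),55) for p in[(72,187),(240,573),(442,482),(277,97)]]
print('rim',np.array(R));B=np.mean(R,0)
yv=(R[0]-R[1]+R[3]-R[2])[:2];yv/=np.linalg.norm(yv);print('boxc',B,'yaw',np.arctan2(-yv[0],yv[1]),yv)
S=np.array([hit('top',*c(*p),135) for p in[(147,215),(213,183),(257,278),(192,310)]]);print('stone',S,[np.linalg.norm(S[i]-S[i-1]) for i in range(4)])
M=np.array([[yv[1],-yv[0]],yv]);print('in box',(S[:,:2]-B[:2])@M.T,((S[:,:2]-B[:2])@M.T).mean(0))
for n in('top','scene'):
    d=np.load(f'pics/{n}0.npy');W=unproj(n,d)
    L=(W[...,:2]-B[:2])@M.T
    m=(abs(L[...,0])<50)&(abs(L[...,1])<100)&(W[...,2]>100)
    q=np.c_[L[m],W[...,2][m]]
    t=q[q[:,2]>np.percentile(q[:,2],90)-12];t=t if n=='scene' else q[q[:,2]>125]
    print(n,m.sum(),np.median(q[:,2]),np.percentile(q,[2,50,98],0),'toprect',rectof(t))
    m=(L[...,0]>58)&(L[...,0]<120)&(abs(L[...,1])<115)&(W[...,2]>70)
    q=np.c_[L[m],W[...,2][m]];print(' lid slope',[ (z,np.median(q[abs(q[:,2]-z)<8,0])) for z in(80,100,120,140,160,175)])
for nme,u,v,z in[('vase',280,366,120),('jar',241,271,75),('block',262,176,65),('blue',348,160,130),('blue2',402,140,130)]:
    p=hit('top',u,v,z);print(nme,p,M@(p[:2]-B[:2]))
E
```

```text
rim [[ 575.8   64.1   55. ]
 [ 381.1  -19.7   55. ]
 [ 425.9 -123.    55. ]
 [ 622.5  -42.8   55. ]]
boxc [501.3 -30.4  55. ] yaw -1.173801066922327 [0.9 0.4]
stone [[559.   32.6 135. ]
 [573.8   1.7 135. ]
 [529.9 -18.  135. ]
 [515.3  12.2 135. ]] [np.float64(48.207942936932035), np.float64(34.21395660923483), np.float64(48.13256929797979), np.float64(33.58473939307409)]
in box [[-35.7  77.5]
 [ -1.6  79.2]
 [ -0.3  31.1]
 [-33.9  29.3]] [-17.9  54.3]
top 674 133.29990171718507 [[-35.9  30.6 108.3]
 [-19.2  54.3 133.3]
 [ -1.2  78.5 135.9]] toprect ((-18.02164649963379, 54.50623321533203), (35.05607986450195, 49.668731689453125), 3.122023105621338)
 lid slope [(80, np.float64(67.70388192726597)), (100, np.float64(72.17044991604243)), (120, np.float64(76.70904162078207)), (140, np.float64(81.2411836138703)), (160, np.float64(85.84113819622796)), (175, np.float64(89.9015329454829))]
scene 689 133.94217677230208 [[-37.3  32.8 101.7]
 [-23.7  64.6 133.9]
 [ -2.9  81.8 137.8]] toprect ((-19.47476577758789, 56.42256546020508), (35.8043098449707, 52.65160369873047), 3.3728737831115723)
 lid slope [(80, np.float64(66.12962747063733)), (100, np.float64(70.66050008418537)), (120, np.float64(75.24135091318554)), (140, np.float64(79.9221192313709)), (160, np.float64(84.44040705834841)), (175, np.float64(87.80951888061198))]
vase [350.5 100.2 120. ] [-178.7  -88.6]
jar [504.2 170.6  75. ] [-184.2   80.3]
block [678.8 134.1  65. ] [-83.1 227.3]
blue [694.9 -16.4 130. ] [ 62.  183.9]
blue2 [ 729.9 -110.2  130. ] [162. 180.]
```

The crop shows the red-brown stone with its top at about (202,246), inside the box. The lid stands to the right of it.

Both cameras show the stone's 50 mm side along the box's length, not across it as described. Tipped towards -y, it should still lie with its middle at about 30 mm and its top level with the rim.

I'll shut the fingers, align the tool with the box and move over high.

Request:
arm_command([
  [[-0.5, 0, -1], [0, -0.119, 0]],
  [[-0.5, 0, -1], [0, -0.119, 0]],
  [[-0.5, 0, -1], [0, -0.119, 0]],
  [[-0.5, 0, -1], [0, -0.119, 0]],
  [[-0.5, 0, -1], [0, -0.119, 0]],
  [[-0.5, 0, -1], [0, -0.119, 0]],
  [[-0.5, 0, -1], [0, -0.119, 0]],
  [[-0.5, 0, -1], [0, -0.119, 0]],
], claw=-1, grip_force=30)

```text
time: 0.77
tool_pos: [241.3, 428.1, 250.1]
eef_rot: [[-0.386, -0.0, -0.923], [0.923, -0.0, -0.386], [-0.0, -1.0, 0.0]]
wrist_force: [-0.2, -0.2, 0.0]
width: -0.002
```

Request:
arm_command([
  [[-1, 0, -0.37], [0, 0, 0]],
  [[-1, 0, -0.37], [0, 0, 0]],
  [[-1, 0, -0.37], [0, 0, 0]],
])

```text
time: 1.02
tool_pos: [302.8, 362.5, 250.1]
eef_rot: [[-0.381, 0.001, -0.925], [0.925, -0.002, -0.381], [-0.002, -1.0, -0.001]]
wrist_force: [0.4, 1.0, 0.7]
width: 0.003
```

Request:
arm_command([
  [[-1, 0, -0.37], [0, 0, 0]],
  [[-1, 0, -0.37], [0, 0, 0]],
  [[-1, 0, -0.37], [0, 0, 0]],
])

```text
time: 1.27
tool_pos: [361.6, 299.9, 250.3]
eef_rot: [[-0.38, 0.002, -0.925], [0.925, -0.002, -0.38], [-0.002, -1.0, -0.001]]
wrist_force: [0.4, 0.8, 0.4]
width: 0.003
```

Request:
arm_command([
  [[-1, 0, -0.37], [0, 0, 0]],
  [[-1, 0, -0.37], [0, 0, 0]],
  [[-1, 0, -0.37], [0, 0, 0]],
])

```text
time: 1.52
tool_pos: [420.2, 237.6, 250.2]
eef_rot: [[-0.38, 0.002, -0.925], [0.925, -0.002, -0.38], [-0.002, -1.0, -0.001]]
wrist_force: [-0.5, 0.2, 0.6]
width: -0.004
```

Request:
arm_command([
  [[-1, 0, -0.37], [0, 0, 0]],
  [[-1, 0, -0.37], [0, 0, 0]],
  [[-1, 0, -0.37], [0, 0, 0]],
])

```text
time: 1.77
tool_pos: [478.5, 175.1, 250.1]
eef_rot: [[-0.38, 0.002, -0.925], [0.925, -0.002, -0.38], [-0.002, -1.0, -0.002]]
wrist_force: [-0.8, -0.8, 0.5]
width: 0.002
```

Request:
arm_command([
  [[-1, 0, -0.37], [0, 0, 0]],
  [[-1, 0, -0.37], [0, 0, 0]],
  [[-1, 0, -0.37], [0, 0, 0]],
])

```text
time: 2.02
tool_pos: [536.8, 112.6, 249.9]
eef_rot: [[-0.38, 0.002, -0.925], [0.925, -0.002, -0.38], [-0.002, -1.0, -0.001]]
wrist_force: [-1.2, -0.0, -0.5]
width: 0.001
```

Request:
arm_command([
  [[-1, 0, -0.37], [0, 0, 0]],
  [[-1, 0, -0.37], [0, 0, 0]],
  [[-1, 0, -0.37], [0, 0, 0]],
  [[-1, 0, -0.37], [0, 0, 0]],
  [[-1, 0, -0.37], [0, 0, 0]],
])

```text
time: 2.43
tool_pos: [590.7, 54.6, 249.8]
eef_rot: [[-0.385, -0.001, -0.923], [0.923, 0.0, -0.385], [0.001, -1.0, 0.001]]
wrist_force: [-0.7, -0.3, 0.1]
width: 0.002
```

```bash
cat >> h.py <<'E'
B=np.array([501.3,-30.4]);yv=np.array([.9215,.3884]);M=np.array([[yv[1],-yv[0]],yv])
def tcpL():
    o=env.observe();p=np.array(o['tool_pos']);return np.round(np.r_[M@(p[:2]-B),p[2]],1),np.round(o['wrist_force'],1),round(o['time'],2)
E
python3 - <<'E'
from h import *
print(tcpL(),np.round(env.observe()['joints'],2))
E
```

```text
(array([-43.7, 115.4, 249.8]), array([-0.7, -0.3,  0.1]), 2.43) [-0.03  0.42  0.04  1.19  0.   -0.43]
```

Request:
arm_command([
  [[-0.32, 0, 0], [0, 0, 0]],
  [[-0.32, 0.3, 0], [0, 0, 0]],
  [[-0.32, 0.65, 0], [0, 0, 0]],
  [[-0.32, 1, 0], [0, 0, 0]],
  [[-0.32, 1, 0], [0, 0, 0]],
])

```text
time: 2.85
tool_pos: [597.1, 32.4, 165.6]
eef_rot: [[-0.387, -0.008, -0.922], [0.922, 0.001, -0.387], [0.004, -1.0, 0.007]]
wrist_force: [-0.5, 0.1, -1.0]
width: -0.004
```

Request:
arm_command([
  [[0, 0.3, 0], [0, 0, 0]],
  [[0, 0.55, 0], [0, 0, 0]],
  [[0, 0.55, 0], [0, 0, 0]],
  [[0, 0.55, 0], [0, 0, 0]],
])

```text
time: 3.18
tool_pos: [600.4, 31.8, 127.2]
eef_rot: [[-0.388, -0.001, -0.922], [0.922, 0.0, -0.388], [0.001, -1.0, 0.001]]
wrist_force: [0.1, 0.2, 0.6]
width: -0.002
```

```bash
python3 - <<'E'
from h import *
print(tcpL());p,d=env.camera('scene')
a=p[60:280,130:430,::-1];cv2.imwrite('pics/s1.png',cv2.resize(a,None,fx=2.6,fy=2.6,interpolation=cv2.INTER_CUBIC))
E
```

```text
(array([-18.8, 115.5, 127.2]), array([0.1, 0.2, 0.6]), 3.18)
```

View pics/s1.png

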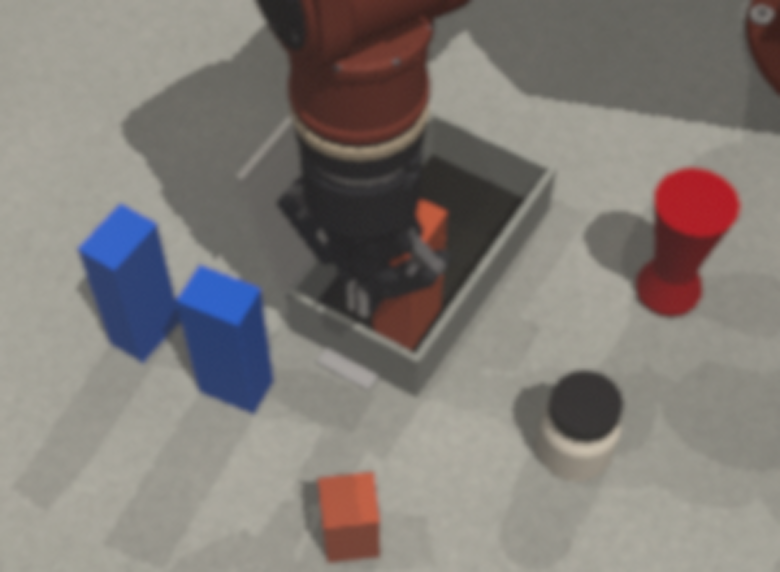

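The closed fingers hang behind the stone, with their tips at about (358,298). The stone is behind them at about (415,280), and the surroundings are clear. Now I'll push slowly towards -y.

Request:
arm_command([
  [[0, 0, 0.1], [0, 0, 0]],
  [[0, 0, 0.2], [0, 0, 0]],
  [[0, 0, 0.25], [0, 0, 0]],
  [[0, 0, 0.3], [0, 0, 0]],
  [[0, 0, 0.35], [0, 0, 0]],
  [[0, 0, 0.4], [0, 0, 0]],
  [[0, 0, 0.45], [0, 0, 0]],
  [[0, 0, 0.5], [0, 0, 0]],
  [[0, 0, 0.5], [0, 0, 0]],
])

```text
time: 3.98
tool_pos: [563.2, 15.2, 126.2]
eef_rot: [[-0.387, -0.001, -0.922], [0.922, -0.0, -0.387], [0.0, -1.0, 0.001]]
wrist_force: [-0.0, -0.2, 0.2]
width: 0.002
```

```bash
python3 - <<'E'
from h import *
print(tcpL());p,d=env.camera('scene')
a=p[60:280,130:430,::-1];cv2.imwrite('pics/s2.png',cv2.resize(a,None,fx=2.6,fy=2.6,interpolation=cv2.INTER_CUBIC))
E
```

```text
(array([-17.9,  74.7, 126.2]), array([-0. , -0.2,  0.2]), 3.98)
```

View pics/s2.png

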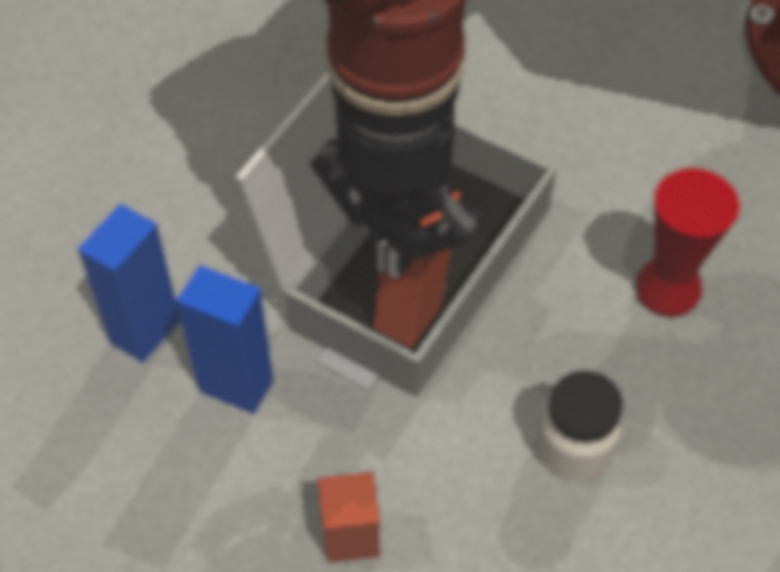

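The stone leans away from the fingers and its base has not moved, with its foot still at about (412,350). I'll keep pushing until it goes over.

Request:
arm_command([
  [[0, 0, 0.05], [0, 0, 0]],
  [[0, 0, 0.1], [0, 0, 0]],
  [[0, 0, 0.15], [0, 0, 0]],
  [[0, 0, 0.2], [0, 0, 0]],
  [[0, 0, 0.25], [0, 0, 0]],
  [[0, 0, 0.3], [0, 0, 0]],
  [[0, 0, 0.35], [0, 0, 0]],
  [[0, 0, 0.4], [0, 0, 0]],
  [[0, 0, 0.45], [0, 0, 0]],
  [[0, 0, 0.5], [0, 0, 0]],
  [[0, 0, 0.5], [0, 0, 0]],
  [[0, 0, 0.5], [0, 0, 0]],
])

```text
time: 5.03
tool_pos: [527.2, -0.2, 126.4]
eef_rot: [[-0.387, 0.0, -0.922], [0.922, -0.0, -0.387], [-0.0, -1.0, -0.0]]
wrist_force: [-0.5, -0.2, -0.2]
width: 0.005
```

```bash
python3 - <<'E'
from h import *
print(tcpL());p,d=env.camera('scene')
a=p[60:280,130:430,::-1];cv2.imwrite('pics/s3.png',cv2.resize(a,None,fx=2.6,fy=2.6,interpolation=cv2.INTER_CUBIC))
E
```

```text
(array([-17.8,  35.6, 126.4]), array([-0.5, -0.2, -0.2]), 5.03)
```

View pics/s3.png

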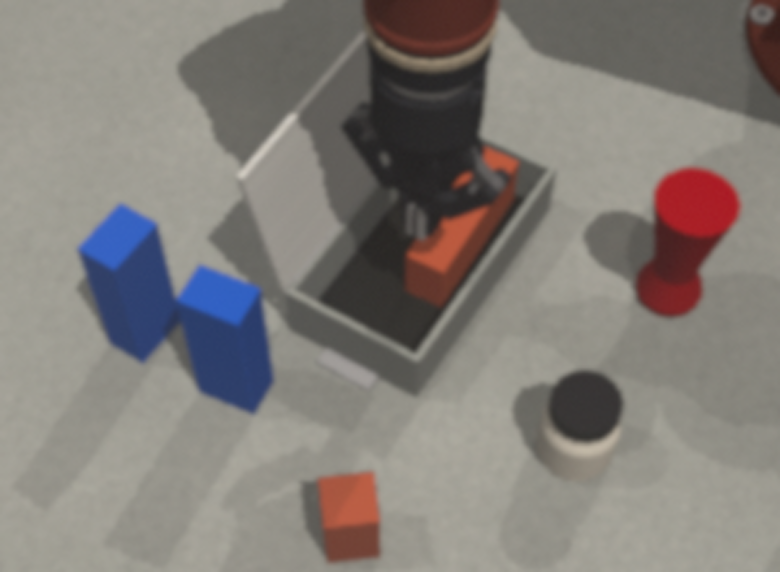

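The stone is over and appears to lie flat along the box, from (430,275) to (500,165). I'll raise the arm and check it by depth.

Request:
arm_command([
  [[0, -0.5, 0], [0, 0, 0]],
  [[0, -1, 0], [0, 0, 0]],
  [[0, -1, 0], [0, 0, 0]],
])

```text
time: 5.33
tool_pos: [530.8, -0.4, 213.0]
eef_rot: [[-0.388, 0.01, -0.922], [0.922, -0.001, -0.388], [-0.005, -1.0, -0.008]]
wrist_force: [2.3, 0.0, 1.3]
width: 0.002
```

Request:
arm_command([
  [[0, -0.4, 0], [0, 0, 0]],
  [[0, -0.6, 0], [0, 0, 0]],
  [[0, -0.6, 0], [0, 0, 0]],
])

```text
time: 5.58
tool_pos: [529.3, -0.2, 257.9]
eef_rot: [[-0.388, 0.006, -0.922], [0.922, -0.001, -0.388], [-0.003, -1.0, -0.005]]
wrist_force: [0.7, -0.7, -0.6]
width: 0.002
```

Request:
arm_command([
  [[-0.5, 0, 0.3], [0, 0, 0]],
  [[-1, 0, 0.5], [0, 0, 0]],
  [[-1, 0, 0.5], [0, 0, 0]],
])

```text
time: 5.83
tool_pos: [521.4, -93.8, 253.7]
eef_rot: [[-0.385, 0.0, -0.923], [0.923, -0.002, -0.385], [-0.002, -1.0, 0.001]]
wrist_force: [0.6, 0.1, -0.0]
width: 0.002
```

Request:
arm_command([
  [[-0.5, 0, 0], [0, 0, 0]],
  [[-1, 0, 0], [0, 0, 0]],
  [[-1, 0, 0], [0, 0, 0]],
  [[-1, 0, 0], [0, 0, 0]],
])

```text
time: 6.17
tool_pos: [552.6, -164.6, 253.0]
eef_rot: [[-0.385, -0.001, -0.923], [0.923, 0.001, -0.385], [0.001, -1.0, 0.001]]
wrist_force: [-0.0, 0.3, -0.2]
width: 0.006
```

```bash
python3 - <<'E'
from h import *
np.set_printoptions(precision=1,suppress=True)
print(tcpL())
for n in('scene','top'):
    p,d=env.camera(n);W=unproj(n,d);L=(W[...,:2]-B)@M.T
    r=p.astype(int);red=(r[...,0]>1.7*r[...,2])&(r[...,0]>70)
    m=red&(abs(L[...,0])<58)&(abs(L[...,1])<108)&(W[...,2]<140)&(W[...,2]>44)
    q=np.c_[L[m],W[...,2][m]];print(n,len(q),np.percentile(q,[2,25,50,75,98],0).tolist(),rectof(q) if len(q) else 0)
    m=(L[...,0]>50)&(L[...,0]<110)&(abs(L[...,1])<100)&(W[...,2]>70)&(W[...,2]<178)
    q=np.c_[L[m],W[...,2][m]];q=q[::5];print(' lid',[(z,np.median(q[abs(q[:,2]-z)<8,0])) for z in(90,120,150,170)])
E
```

```text
(array([143.6,  -4.9, 253. ]), array([-0. ,  0.3, -0.2]), 6.17)
scene 940 [[-34.12514628599124, -97.41344481353786, 45.968273530934624], [-26.371114725446972, -64.81363781991148, 54.05943412908632], [-16.78724758262641, -29.676313460400955, 55.32712177242395], [-7.050560176173953, 2.971912111557222, 56.336411388898675], [2.3270704285598156, 29.50318038726954, 58.40286657631132]] ((-14.884926795959473, -37.913291931152344), (37.13668441772461, 139.82374572753906), 2.333923578262329)
 lid [(90, np.float64(68.15967322644806)), (120, np.float64(75.21476541207866)), (150, np.float64(82.31809653226868)), (170, np.float64(86.88518545971476))]
top 1377 [[-31.488874401095664, -98.57126345439868, 50.148412603966406], [-22.686086521645056, -69.20672475973849, 52.475625554863925], [-13.931442293175548, -37.03384931255977, 53.40514820484856], [-5.071791456570975, -4.678738719066193, 54.33827772002345], [3.9918129862042195, 25.86508303446461, 56.14446333946606]] ((-13.62126350402832, -36.585792541503906), (35.06171798706055, 130.000732421875), 2.9115023612976074)
 lid [(90, np.float64(69.63966033562176)), (120, np.float64(76.47050210563766)), (150, np.float64(83.50297726762)), (170, np.float64(88.64344917242339))]
```

By both cameras the stone lies flat with its middle near (-14, -37) in the box. Its top is at about 55 mm and level along its length, so its middle is at about 30 mm. The lid is still open at about 1.80 rad. Now I'll lower the tool outside the lid and push it over.

Request:
arm_command([
  [[0, 0.4, 0], [0, 0, 0]],
  [[0, 0.8, 0], [0, 0, 0]],
  [[0, 0.98, 0], [0, 0, 0]],
  [[0, 0.98, 0], [0, 0, 0]],
  [[0, 0.98, 0], [0, 0, 0]],
])

```text
time: 6.68
tool_pos: [551.8, -161.8, 175.9]
eef_rot: [[-0.389, -0.001, -0.921], [0.921, 0.001, -0.389], [0.001, -1.0, 0.001]]
wrist_force: [-0.1, -0.4, 0.2]
width: 0.001
```

Request:
arm_command([
  [[0.1, 0, 0], [0, 0, 0]],
  [[0.2, 0, 0], [0, 0, 0]],
  [[0.3, 0, 0], [0, 0, 0]],
  [[0.4, 0, 0], [0, 0, 0]],
  [[0.5, 0, 0], [0, 0, 0]],
  [[0.6, 0, 0], [0, 0, 0]],
  [[0.7, 0, 0], [0, 0, 0]],
  [[0.8, 0, 0], [0, 0, 0]],
  [[0.8, 0, 0], [0, 0, 0]],
])

```text
time: 7.43
tool_pos: [526.9, -102.5, 176.0]
eef_rot: [[-0.388, -0.0, -0.921], [0.921, 0.001, -0.388], [0.001, -1.0, 0.0]]
wrist_force: [0.2, 0.3, -0.1]
width: -0.002
```

```bash
cat >> h.py <<'E'
def lid():
    out=[]
    for n in('scene','top'):
        p,d=env.camera(n);W=unproj(n,d);L=(W[...,:2]-B)@M.T
        r=p.astype(int);grey=(r.max(-1)-r.min(-1)<30)&(r.min(-1)>60)
        m=grey&(abs(L[...,0])<140)&((abs(L[...,1]-70)<25)|(abs(L[...,1]+80)<25))&(W[...,2]>64)&(W[...,2]<185)
        out.append((n,int(m.sum()),np.median(np.arctan2(W[...,2][m]-55,60-L[...,0][m])).round(3)))
    return out
E
python3 - <<'E'
from h import *
print(tcpL(),lid());p,d=env.camera('scene')
a=p[60:280,130:430,::-1];cv2.imwrite('pics/s4.png',cv2.resize(a,None,fx=2.6,fy=2.6,interpolation=cv2.INTER_CUBIC))
E
```

```text
(array([ 76.4,  -4.5, 176. ]), array([ 0.2,  0.3, -0.1]), 7.43) [('scene', 1014, np.float64(1.541)), ('top', 953, np.float64(1.558))]
```

View pics/s4.png

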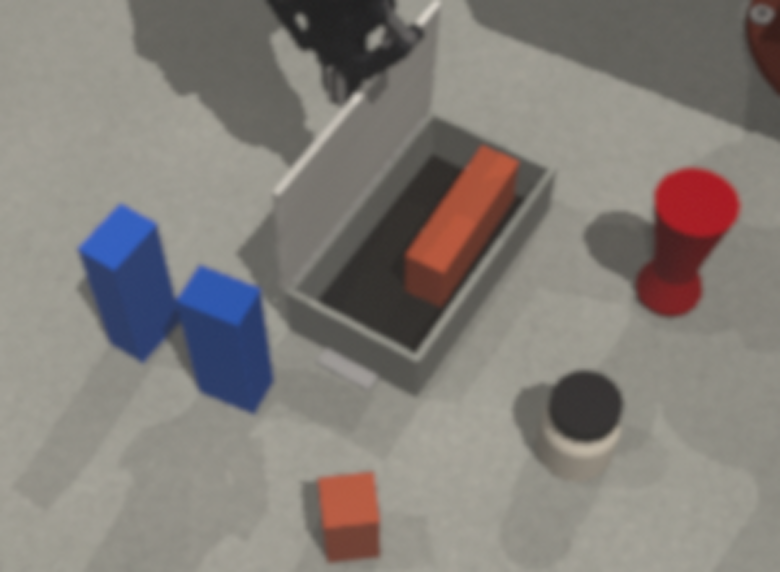

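The lid is now about upright, at 1.55 rad by depth. The stone still lies at (430,265) to (500,165), and nothing else has moved. I'll carry on along the lid's arc.

Request:
arm_command([
  [[0.1, 0.0, 0], [0, 0, 0]],
  [[0.2, 0.02, 0], [0, 0, 0]],
  [[0.3, 0.05, 0], [0, 0, 0]],
  [[0.4, 0.08, 0], [0, 0, 0]],
  [[0.5, 0.12, 0], [0, 0, 0]],
  [[0.6, 0.17, 0], [0, 0, 0]],
  [[0.7, 0.22, 0], [0, 0, 0]],
  [[0.75, 0.25, 0], [0, 0, 0]],
  [[0.75, 0.25, 0], [0, 0, 0]],
])

```text
time: 8.33
tool_pos: [503.4, -47.6, 155.2]
eef_rot: [[-0.388, -0.001, -0.921], [0.921, 0.001, -0.388], [0.001, -1.0, 0.001]]
wrist_force: [-0.1, -0.1, 0.3]
width: 0.003
```

Request:
arm_command([
  [[0.07, 0.06, 0], [0, 0, 0]],
  [[0.14, 0.12, 0], [0, 0, 0]],
  [[0.2, 0.18, 0], [0, 0, 0]],
  [[0.26, 0.26, 0], [0, 0, 0]],
  [[0.31, 0.34, 0], [0, 0, 0]],
  [[0.36, 0.42, 0], [0, 0, 0]],
  [[0.4, 0.5, 0], [0, 0, 0]],
  [[0.44, 0.58, 0], [0, 0, 0]],
  [[0.44, 0.58, 0], [0, 0, 0]],
])

```text
time: 9.08
tool_pos: [489.6, -15.7, 108.0]
eef_rot: [[-0.388, -0.002, -0.922], [0.922, 0.0, -0.388], [0.001, -1.0, 0.002]]
wrist_force: [-1.3, -1.2, -0.6]
width: 0.0
```

```bash
python3 - <<'E'
from h import *
print(tcpL(),lid());p,d=env.camera('scene')
a=p[60:280,130:430,::-1];cv2.imwrite('pics/s5.png',cv2.resize(a,None,fx=2.6,fy=2.6,interpolation=cv2.INTER_CUBIC))
E
```

```text
(array([-18.1,  -5.1, 108. ]), array([-1.3, -1.2, -0.6]), 9.08) [('scene', 1195, np.float64(0.396)), ('top', 1564, np.float64(0.377))]
```

View pics/s5.png

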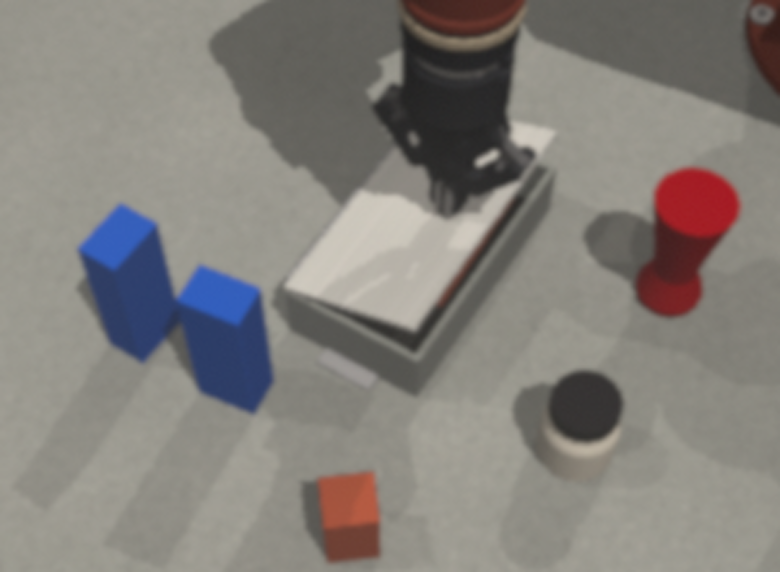

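The lid is nearly down, with its free edge from about (415,330) to (550,135), at roughly 0.3 rad. I'll press it shut.

Request:
arm_command([
  [[0.03, 0.07, 0], [0, 0, 0]],
  [[0.06, 0.14, 0], [0, 0, 0]],
  [[0.08, 0.21, 0], [0, 0, 0]],
  [[0.1, 0.27, 0], [0, 0, 0]],
  [[0.1, 0.32, 0], [0, 0, 0]],
  [[0.1, 0.34, 0], [0, 0, 0]],
  [[0.1, 0.34, 0], [0, 0, 0]],
  [[0.1, 0.34, 0], [0, 0, 0]],
])

```text
time: 9.9
tool_pos: [487.3, -8.9, 82.1]
eef_rot: [[-0.387, -0.001, -0.922], [0.922, 0.0, -0.387], [0.0, -1.0, 0.001]]
wrist_force: [-1.2, 0.4, -0.4]
width: 0.002
```

Request:
arm_command([
  [[0, 0.01, 0], [0, 0, 0]],
  [[0, 0.02, 0], [0, 0, 0]],
  [[0, 0.02, 0], [0, 0, 0]],
  [[0, 0.02, 0], [0, 0, 0]],
])

```text
time: 10.23
tool_pos: [487.6, -9.0, 80.8]
eef_rot: [[-0.387, 0.0, -0.922], [0.922, -0.0, -0.387], [-0.0, -1.0, -0.0]]
wrist_force: [0.8, 1.5, 0.6]
width: 0.001
```

```bash
cat >> h.py <<'E'
def flat():
    for n in('scene','top'):
        p,d=env.camera(n);W=unproj(n,d);L=(W[...,:2]-B)@M.T
        r=p.astype(int);grey=(r.max(-1)-r.min(-1)<30)&(r.min(-1)>60)
        m=grey&(abs(L[...,0])<55)&((abs(L[...,1]-70)<30)|(abs(L[...,1]+80)<25))&(W[...,2]>50)&(W[...,2]<80)
        k=np.polyfit(L[...,0][m],W[...,2][m],1);print(n,int(m.sum()),'slope',k[0].round(3),'z at hinge/edge',np.polyval(k,[60,-60]).round(1))
E
python3 - <<'E'
from h import *
print(tcpL());flat()
E
```

```text
(array([-25.1,  -4.3,  80.8]), array([0.8, 1.5, 0.6]), 10.23)
scene 1447 slope -0.007 z at hinge/edge [61.6 62.4]
top 1915 slope -0.004 z at hinge/edge [59.7 60.2]
```

Nearly shut, with almost no force so far. I'll press on until the force rises.

Request:
arm_command([
  [[0, 0.01, 0], [0, 0, 0]],
  [[0, 0.02, 0], [0, 0, 0]],
  [[0, 0.03, 0], [0, 0, 0]],
  [[0, 0.03, 0], [0, 0, 0]],
  [[0, 0.03, 0], [0, 0, 0]],
  [[0, 0.03, 0], [0, 0, 0]],
])

```text
time: 10.83
tool_pos: [487.7, -9.0, 80.0]
eef_rot: [[-0.388, 0.001, -0.922], [0.922, -0.0, -0.388], [-0.001, -1.0, -0.001]]
wrist_force: [-8.1, 0.5, 26.6]
width: -0.0
```

26 N and the tool is no longer moving, so the lid is on its stop. I'll back off and check.

Request:
arm_command([
  [[0, -0.3, 0], [0, 0, 0]],
  [[0, -0.7, 0], [0, 0, 0]],
  [[0, -1, 0], [0, 0, 0]],
  [[0, -1, 0], [0, 0, 0]],
])

```text
time: 11.17
tool_pos: [490.2, -9.3, 162.6]
eef_rot: [[-0.388, 0.007, -0.922], [0.922, -0.001, -0.388], [-0.004, -1.0, -0.006]]
wrist_force: [1.4, -0.7, 1.0]
width: -0.001
```

Request:
arm_command([
  [[0, -0.5, 0.5], [0, 0, 0]],
  [[0, -1, 1], [0, 0, 0]],
  [[0, -1, 1], [0, 0, 0]],
  [[0, -1, 1], [0, 0, 0]],
  [[0, -1, 1], [0, 0, 0]],
])

```text
time: 11.58
tool_pos: [414.1, -40.4, 239.0]
eef_rot: [[-0.386, 0.003, -0.922], [0.922, -0.001, -0.386], [-0.002, -1.0, -0.002]]
wrist_force: [0.3, -0.6, -0.8]
width: -0.001
```

```bash
python3 - <<'E'
from h import *
print(tcpL());flat();p,d=env.camera('top');cv2.imwrite('pics/t9.png',p[:,:,::-1])
E
```

```text
(array([-24.7, -84.3, 239. ]), array([ 0.3, -0.6, -0.8]), 11.58)
scene 2300 slope -0.002 z at hinge/edge [61.4 61.7]
top 3616 slope 0.001 z at hinge/edge [59.5 59.4]
```

View pics/t9.png

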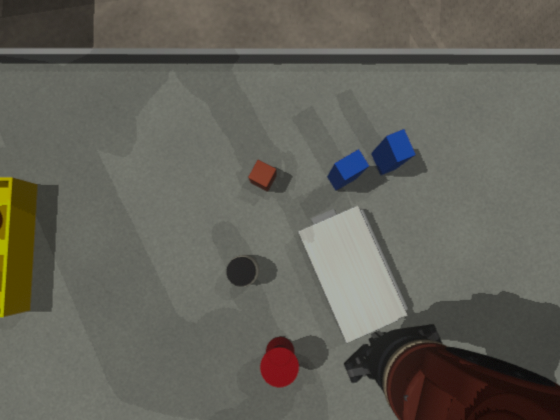

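The lid is flat over the box at (352,275). The vase (280,366), jar (241,271), block (262,175) and both blue blocks are at the same pixels as at the start, and the arm is clear of everything. I'll hand in.

```bash
python3 -c "
from plant import env
print(env.hand_in())"
```

```text
the job is handed in; nothing more can be done
None
```

The stone now lies flat in the box with the lid shut, and I handed the job in at about 11.7 s. No verdict was reported.

- **Stone:** I tipped it with a slow push of the closed fingers near its top, while the lid stood at about 1.80 rad. Depth from both cameras then put its top level at about 55 mm, which puts its middle about 30 mm above the bench. Its middle was near (-14, -37) mm in the box's frame. Once the lid closed I could not see it again.
- **Lid:** I pushed it over its arc from outside and pressed it down until the force reached 26 N. After backing off, its measured slope was within 0.002 rad of level in both cameras.
- **Other objects:** the vase, jar, small block and both blue look-alikes are at the same pixels in the top picture as before. The arm is clear of everything.

**Disagreement with the description:** the stone stood with its 50 mm side along the box's length, not its 35 mm side. It therefore lies on its narrow face, middle at about 30 mm rather than 22 mm. That is still under the 36 mm limit, and its top just fits under the lid. The two cameras' heights differ by about 2 mm, which matches the stated calibration accuracy.

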